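Zero the bench comparator on the master block, then gauge the slotted spacer

TASK

Zero the bench comparator on its master block: slide the indicator along by its post until the shoe presses the master flat against the anvil and the needle rests over the dark zero sector of the dial, then let go. Then, without shifting the indicator again, lift the master out and stand it on the plywood board, and set the slotted spacer in its place: down on the base plate, flat against the anvil, gauged by the shoe, and released. Do not nip or ram the blocks hard against the anvil, and leave the jar, washer and wood offcut alone.

Things in the scene. Friction and masses are not known exactly. Their poses are not given: they have to be found in the camera images.
- stand: the comparator's fixed dark steel base plate, 270 x 120 x 12 mm thick. Origin: centre of its underside, on the table. x: the gauging direction, from the indicator towards the anvil; y across; z up. Blocks stand on its top face, 12 mm above the origin.
- anvil: steel anvil clamped on the base plate, at a spot that varies by some mm. Block 30 mm along x, 30 mm wide (y), 40 mm high with square edges, and behind it a foot 8 mm high and 50 mm wide. Origin: bottom middle of its flat gauging face (on the base plate's top); the face looks to -x, towards the shoe; x and y as the stand's.
- indicator: the indicator: aluminium saddle 50 mm wide, top 31 mm above the table, carrying the dial (60 mm diameter, top face 74 mm above the table) and the post. Origin: below the dial's centre, on the base plate's top; axes as the stand's. It slides only along the stand's x, with a steady friction of 12 N, and stays where it is left; a push on the shoe harder than that shifts it.
- post (a point): upright round steel post, 16 mm diameter, on the indicator, 50 mm in -x from the dial's centre; grasp it from above to slide the indicator. This point: on its axis, 14 mm below its top, 84 mm above the table. The post is clear from its top down to the saddle, 31 mm above the table. Axes as the stand's.
- shoe_face (a point): centre of the flat face, 24 mm wide, of the sprung shoe on the indicator, 26 mm above the table. Face top: 36 mm above the table; from there a ramp leans back 12 mm up to 62 mm, so a block lowered on it pushes the shoe back. It presses to +x with 1.5 N when fully out plus 0.5 N per mm, and bottoms hard at 14 mm in. Fully out (as at the start) it is 122 mm in +x from the post's axis.
- needle (a joint): needle of the upward-facing dial on the indicator: 0 when the shoe is fully out, 0.2 rad for each mm the shoe is pushed in, turning clockwise seen from above, from pointing along the stand's x. The middle of the dark zero sector is at 1.2 rad (shoe 6 mm in); the sector reaches 0.2 rad to either side.
- master_mid (a point): the master block: plain steel block, 24 mm along its x (the gauged thickness), 36 mm along its y, 62 mm high, 0.4 kg, with a flat top. It starts loose in the comparator between shoe and anvil, some mm off the anvil and slightly askew. This point: its centre, half-way up; axes parallel to the stand's when it is flat on the anvil.
- spacer_mid (a point): the part: steel spacer, 27 mm along its x (the gauged thickness), 36 mm along its y, 62 mm high, 0.4 kg, with a slot 12 mm wide and 16 mm deep cut in its top along its x; either way round serves. It starts standing on the plywood board. This point: its centre, half-way up. In the comparator its x lies along the stand's x.
- board: fixed plywood board, 240 mm (its x) x 130 mm (its y) x 15 mm thick, on the table. Origin: centre of its underside. The spacer starts within 55 mm of the middle along its x, and the master is to be stood on any free place of it.
- jar: bystander, to be left alone: small jar with a metal cap, 44 mm diameter, 70 mm high; origin at its underside.
- washer: bystander, to be left alone: big washer lying flat, 40 mm diameter, 6 mm thick.
- offcut: bystander, to be left alone: wood offcut 80 x 40 x 35 mm high; origin at its underside.
Not all that is in view belongs to the job. Leave any green or orange look-alike of the part that bears spacer_mid alone.

How it is judged:
On the way, in this order (a step that is already met when the one before it is completed fails the run):
1. the comparator is zeroed on the master: master pressed flat on the anvil, needle over the zero sector, indicator let go (value of joint needle between 1 and 1.4 rad and contact force between master and anvil above 1.5 N and angle between the x axis of master_mid and the x axis of stand, either way round below 0.06 rad and z of master_mid in the frame of stand below 0.046 m and contact force between the fingers and stand below 0.1 N and contact force between the fingers and master below 0.1 N), for 0.2 s.
2. the master stands upright on the plywood board, released (contact force between master and board above 1 N and angle between master_mid's own z axis and vertical below 0.1 rad and contact force between the fingers and master below 0.1 N), for 0.2 s.
At the end, for the whole second after the job is handed in: spacer down on the base plate (3 mm), upright (0.05 rad), square to the stand (0.06 rad), pressed on the anvil by over 1.5 N, needle at 1.8 rad within 0.3 (3 mm over the kept zero); master upright (0.1 rad) on the board; all at rest (contact force between master and board above 1 N and angle between master_mid's own z axis and vertical below 0.1 rad and contact force between spacer and anvil above 1.5 N and contact force between spacer and stand above 1 N and angle between the x axis of spacer_mid and the x axis of stand, either way round below 0.06 rad and angle between spacer_mid's own z axis and vertical below 0.05 rad and z of spacer_mid in the frame of stand below 0.046 m and value of joint needle between 1.5 and 2.1 rad and linear speed of spacer below 0.02 m/s); the robot touches nothing.
It fails at once if the master is nipped or rammed against the anvil with more than 18 N (contact force between master and anvil above 18 N).
It fails at once if the spacer is rammed on the anvil with more than 18 N (contact force between spacer and anvil above 18 N).
It fails at once if a bystander is moved by more than 30 mm (distance of any of jar, washer, offcut from where it was at the start of the episode above 0.03 m).
It also fails if it takes over 72 s, if anything falls off the work surface, if the arm or the gripper's body presses on something with over 40 N, if the wrist force passes 120 N, or if a joint passes its speed limit or range.

ROBOT

A 6-joint arm with a two-finger parallel gripper is mounted at the origin on the work surface. World frame = base frame: x ahead of the robot, y to its left, z up, the work surface at z = 0. Lengths are in m, angles in rad, forces in N, time in s.
With the tool pointing down it reaches from about 0.35 to 0.875 m from the base axis. Payload 15.5 kg.
Tool frame: the origin (TCP) lies midway between the tips of the shut fingers; the grasp point (between the pads) lies 19 mm behind it; z points along the fingers, x is the direction in which the jaws open and shut, and the axes are right-handed (so a half turn about z gives the same grasp; the last joint's range is limited). The gripper opens to 85 mm and grips with 20 to 120 N. Pads are 22 mm wide; open, the fingers measure 114 mm over their backs; the gripper's body (76 mm by 85 mm) begins 54 mm behind the grasp point. The pads swing forward as they close: fully open they stand 13 mm farther back than shut.
Start: joints at [-1.222, 0.494, 1.345, -0, 1.302, -0.096], TCP at [0.269, -0.564, 0.231] pointing down, gripper open.
Joint ranges: [-2.91, 2.91], [-0.82, 2.16], [0.22, 2.67], [-1.22, 4.37], [0.12, 2.79], [-3.08, 3.08]. Speed limits (rad/s): [1.89, 1.89, 2.57, 3.01, 3.01, 3.01].

INTERFACE

Orientations are given as a rotation vector (axis times angle).
In Python, from station import robot gives the robot as it stands.
- The arm moves only by the tool jog_arm, never from a script. Its argument "targets" is text: rows parted by semicolons, each of 7 numbers parted by spaces: the turn, a rotation vector about the tool's x, y, z in degrees, then the shift along the tool's x, y, z in mm, then the finger opening in mm, from 0 to 85.4. A call has 1 to 12 rows; each row is the pose to reach, as a shift and turn from the pose measured when the call began, along the tool's axes at that moment; what a row does not reach only later rows make up. A row lasts 1/8 s, in which the tool goes at most 62.5 mm and 10.7 degrees, less where a joint would pass 70% of its speed; a pose out of reach is approached as far as the arm can. A call with a gripper value outside its range is refused whole. The fingers move at their own pace and stop on an object; the grip force is fixed at half the most. Time passes only in rows, so rows that repeat a pose let the fingers close. It gives the time, the measured TCP pose, the force and the opening at its end, in the units of the state.
- robot.sense(): the state, without advancing time (a new reading comes with each control period).
- robot.snapshot(name): name is "side" or "top" or "wrist"; returns a dict with "frame" (480x640x3 uint8, red, green, blue), "K" (3x3 intrinsics, pixels), "pose" (4x4, takes a point from camera to world coordinates); the wrist camera has in their place "T_tool_cam" (4x4, takes a point from camera to tool coordinates, whose origin is the TCP and whose axes are the tool frame's). Camera axes: x right, y up, looking along -z (the intrinsics and any distortion apply to the point x, -y, -z); pixel columns grow to the right and rows downward; lengths in m; the calibration is good to about 2 mm. A picture is of the moment at which its call begins: read the wrist's pose just before it. There is no depth.
- robot.close_job(): hands the job in, once; it reports no verdict.
The state is a dict: "t": time; "q": joint angles; "joint_vel": joint speeds; "joint_torque": joint torques, N m; "tcp_pos": TCP position; "tcp_rot": TCP orientation; "ft_force": force on the tool from outside, world axes, zero at the start; "wrist_torque": the same for the moment, N m; "width": finger opening in m.
Only numpy, scipy, OpenCV 4.12 (cv2) and the standard library are available. Lean on these libraries where they do the work, as an engineer would, in place of code of your own. Each camera call takes 0.05 s, during which the arm holds its last target.

## Working session

There is one attempt and no reset: what is moved stays moved. The work goes in short steps, Python scripts to look and compute and a tool call to move; the robot and the scene stay as the last step left them, time stands still between calls to the robot, and variables do not carry over. Pictures are saved under pics/ and viewed, and the job is handed in when it is done.

Besides the shell and the picture viewer there is one more tool, called after ">>>" as name(argument=value, ...), one argument or row to a line, values as JSON. jog_arm: Moves the arm, as the interface text tells. Its arguments: {"type":"object","properties":{"targets":{"type":"string"}},"required":["targets"]}

```bash
ls; mkdir -p pics
cat > h.py <<'E'
import numpy as np, cv2
from scipy.spatial.transform import Rotation as R
from station import robot
def snap(n,f):
    s=robot.sense(); d=robot.snapshot(n)
    cv2.imwrite('pics/'+f+'.png',d['frame'][:,:,::-1])
    d['s']=s
    if n=='wrist':
        T=np.eye(4);T[:3,:3]=R.from_rotvec(s['tcp_rot']).as_matrix();T[:3,3]=s['tcp_pos']
        d['pose']=T@d['T_tool_cam']
    np.savez('pics/'+f+'.npz',K=d['K'],pose=d['pose'],dist=np.array(d.get('dist',d.get('distortion',np.zeros(5)))))
    print(n,[k for k in d])
    return d
def pt(f,px,z):
    a=np.load('pics/'+f+'.npz');K,P=a['K'],a['pose']
    u=cv2.undistortPoints(np.array([[px]],float),K,a['dist'])[0,0]
    r=P[:3,:3]@np.array([u[0],-u[1],-1]);o=P[:3,3]
    return o+r*(z-o[2])/r[2]
def proj(f,p):
    a=np.load('pics/'+f+'.npz');K,P=a['K'],a['pose']
    c=P[:3,:3].T@(np.array(p)-P[:3,3]); c=np.array([c[0],-c[1],-c[2]])
    return (K@c)[:2]/c[2]
def crop(f,x0,y0,x1,y1,k,o):
    i=cv2.imread('pics/'+f+'.png')[y0:y1,x0:x1]
    cv2.imwrite('pics/'+o+'.png',cv2.resize(i,None,fx=k,fy=k,interpolation=cv2.INTER_CUBIC))
E
python3 - <<'E'
from h import *
print(robot.sense())
for n in ['top','side','wrist']:
    d=snap(n,n+'0'); print(d['K'],d['pose'].round(3))
E
```

```text
pics
{'t': 0.0, 'q': array([-1.22148953e+00,  4.94261835e-01,  1.34614020e+00, -1.41024289e-06,
        1.30249105e+00, -9.54878886e-02]), 'joint_vel': array([-9.82415056e-05,  8.17203002e-04,  8.34040117e-04, -1.35508673e-03,
       -4.45363469e-04,  7.33398465e-04]), 'joint_torque': array([ 2.27395562e-04, -8.82157159e+01, -3.83863091e+01, -2.56716303e-04,
        9.95803362e-03,  7.70261295e-05]), 'tcp_pos': array([ 0.26880452, -0.56383893,  0.23064827]), 'tcp_rot': array([-2.65603870e+00,  1.67632565e+00,  1.61651398e-03]), 'ft_force': array([0.69494327, 0.20880411, 0.02531778]), 'wrist_torque': array([ 0.08663581, -0.02696135, -0.0044461 ]), 'width': 0.08516469203695883}
top ['frame', 'K', 'pose', 's']
[[459.37674315   0.         317.92899631]
 [  0.         459.37674315 231.40898192]
 [  0.           0.           1.        ]] [[ 0.028  0.98  -0.198  0.384]
 [-1.     0.029  0.001 -0.036]
 [ 0.006  0.198  0.98   0.857]
 [ 0.     0.     0.     1.   ]]
side ['frame', 'K', 'pose', 's']
[[566.55497329   0.         316.43590669]
 [  0.         566.55497329 235.97942832]
 [  0.           0.           1.        ]] [[ 0.996  0.068 -0.057  0.511]
 [-0.089  0.736 -0.671 -0.634]
 [-0.004  0.674  0.739  0.728]
 [ 0.     0.     0.     1.   ]]
wrist ['frame', 'K', 'T_tool_cam', 's', 'pose']
[[351.24168801   0.         317.94913744]
 [  0.         351.24168801 247.56936263]
 [  0.           0.           1.        ]] [[ 0.43   0.872  0.235  0.328]
 [-0.903  0.416  0.11  -0.537]
 [-0.002 -0.26   0.966  0.373]
 [ 0.     0.     0.     1.   ]]
```

View pics/top0.png

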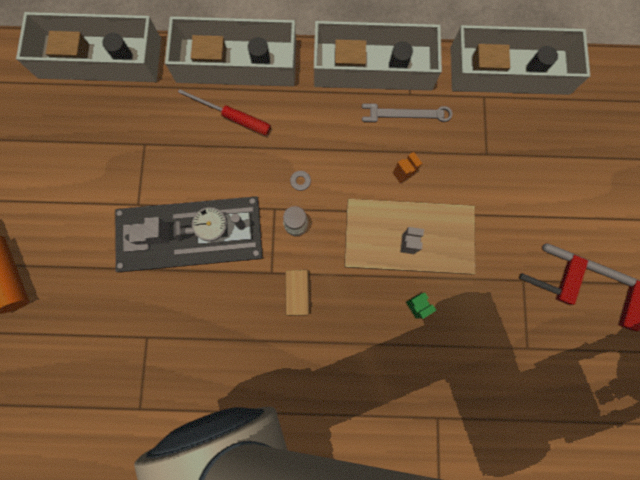

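View pics/side0.png

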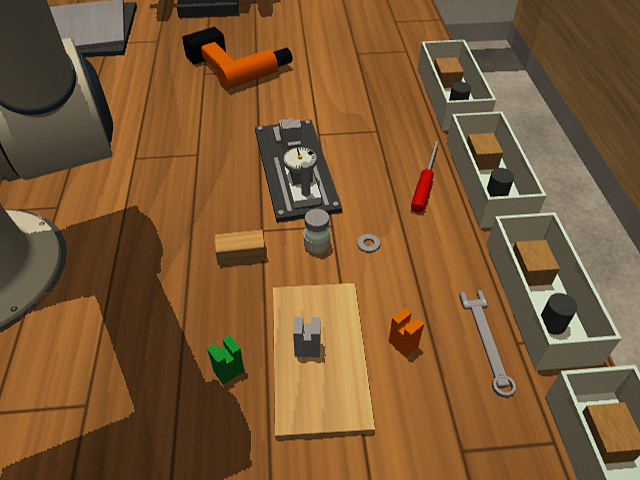

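Candidates for the spacer in the top image: grey on board (413,240), green (421,305), orange (409,165). I choose the grey one on the board. Next I crop in close.

Run:
```python
from h import *
crop('top0',105,190,275,280,4.7,'c1')
crop('top0',335,190,485,300,5,'c2')
crop('side0',245,110,350,225,5,'c3')
```

```text
(no output)
```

View pics/c1.png

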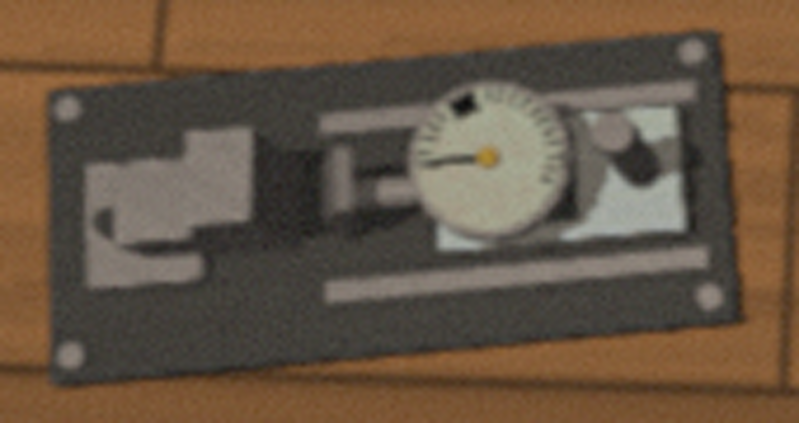

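View pics/c2.png

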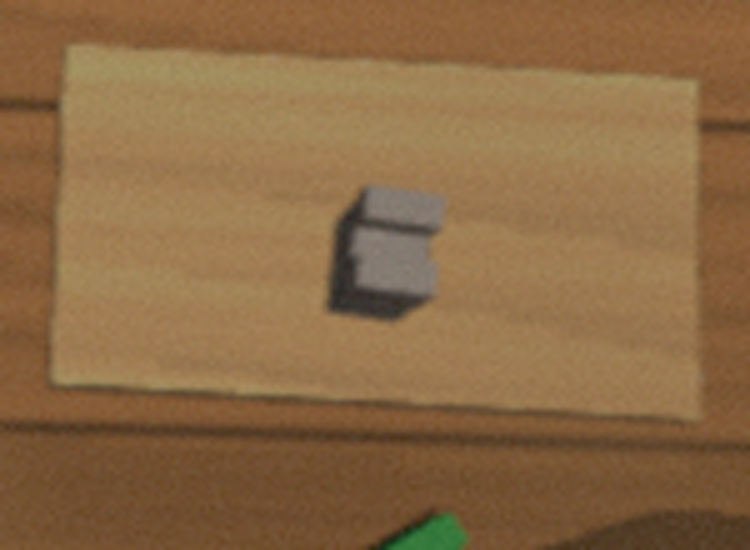

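View pics/c3.png

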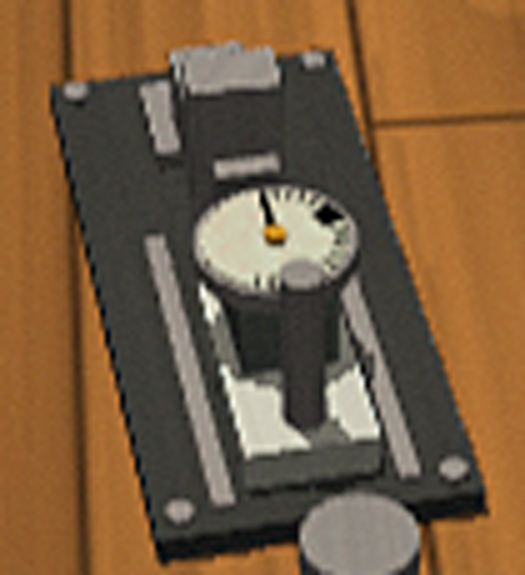

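Run:
```python
from h import *
def c1(x,y): return (105+x/4.7,190+y/4.7)
def c2(x,y): return (335+x/5,190+y/5)
for n,p in dict(lt=(50,92),rt=(718,33),rb=(742,320),lb=(52,384)).items(): print(n,pt('top0',c1(*p),.012).round(4))
for n,p,z in [('mas tl',(187,130),.074),('mas tr',(250,128),.074),('mas br',(252,219),.074),('mas bl',(192,224),.074),('post',(612,131),.098),('dial',(487,157),.074),('shoetop',(340,180),.062),('anv_tl',(87,163),.052)]: print(n,pt('top0',c1(*p),z).round(4))
for n,p in [('a',(368,186)),('b',(445,196)),('c',(433,297)),('d',(355,290))]: print('sp',n,pt('top0',c2(*p),.077).round(4))
for n,p in [('a',(68,45)),('b',(698,80)),('c',(700,418)),('d',(52,384))]: print('bd',n,pt('top0',c2(*p),.015).round(4))
print('jar',pt('top0',(294,216),.07),'off',pt('top0',(297,290),.035),'washer',pt('top0',(301,181),.006))
```

```text
lt [0.5847 0.3469 0.012 ]
rt [0.6174 0.0803 0.012 ]
rb [0.5006 0.0644 0.012 ]
lb [0.4675 0.3326 0.012 ]
mas tl [0.557  0.2665 0.074 ]
mas tr [0.5585 0.2433 0.074 ]
mas br [0.5242 0.2392 0.074 ]
mas bl [0.5217 0.261  0.074 ]
post [0.5559 0.1046 0.098 ]
dial [0.5501 0.1546 0.074 ]
shoetop [0.5422 0.2119 0.062 ]
anv_tl [0.5479 0.3116 0.052 ]
sp a [ 0.5531 -0.1932  0.077 ]
sp b [ 0.5503 -0.2199  0.077 ]
sp c [ 0.5147 -0.2152  0.077 ]
sp d [ 0.5163 -0.1883  0.077 ]
bd a [ 0.6179 -0.0924  0.015 ]
bd b [ 0.6113 -0.3313  0.015 ]
bd c [ 0.4829 -0.327   0.015 ]
bd d [ 0.4885 -0.0885  0.015 ]
jar [0.5687319  0.00680277 0.07      ] off [ 0.44208114 -0.00187432  0.035     ] washer [ 6.53553114e-01 -5.62634994e-04  6.00000000e-03]
```

View pics/wrist0.png

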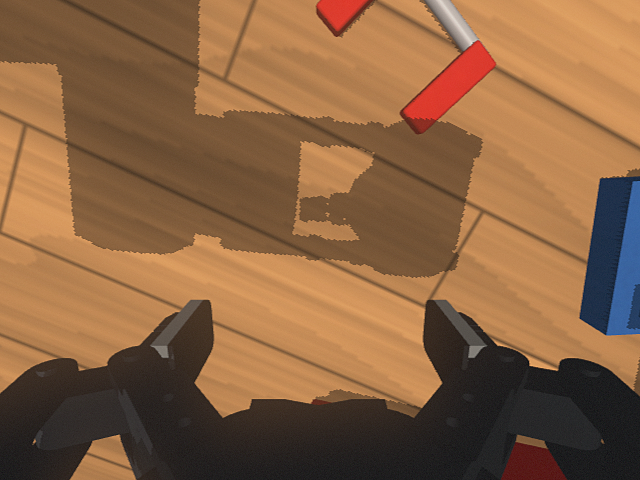

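```bash
cat >> h.py <<'E'
SC=np.array([.5426,.2060]); SA=np.radians(97.0)
def s2w(x,y): c,s=np.cos(SA),np.sin(SA); return SC+np.array([c*x-s*y,s*x+c*y])
def w2s(p): c,s=np.cos(SA),np.sin(SA); d=np.array(p)[:2]-SC; return np.array([c*d[0]+s*d[1],-s*d[0]+c*d[1]])
def rel(xy,z,yaw):
    """relative command to tcp at xy,z with tool x at world yaw deg, pointing down"""
    s=robot.sense();R0=R.from_rotvec(s['tcp_rot']);M=R0.as_matrix()
    c,q=np.cos(np.radians(yaw)),np.sin(np.radians(yaw))
    T=np.array([[c,q,0],[q,-c,0],[0,0,-1]])
    d=M.T@(np.r_[xy,z]-s['tcp_pos'])*1000
    rv=np.degrees((R0.inv()*R.from_matrix(T)).as_rotvec())
    print('t',s['t'].round(2),'tcp',s['tcp_pos'].round(4),'yaw',np.degrees(np.arctan2(M[1,0],M[0,0])).round(1),'REL turn',rv.round(1),'shift',d.round(1))
E
python3 - <<'E'
from h import *
print(s2w(0,0)); rel(s2w(0,0),.22,7.0); rel(s2w(-.102,0),.2,7)
E
```

```text
[0.5426 0.206 ]Traceback (most recent call last):
  File "<stdin>", line 2, in <module>
  File "h.py", line 36, in rel
    print('t',s['t'].round(2),'tcp',s['tcp_pos'].round(4),'yaw',np.degrees(np.arctan2(M[1,0],M[0,0])).round(1),'REL turn',rv.round(1),'shift',d.round(1))
              ^^^^^^^^^^^^
AttributeError: 'float' object has no attribute 'round'
```

```bash
sed -i "s/s\['t'\].round(2)/round(s['t'],2)/" h.py
python3 - <<'E'
from h import *
rel(s2w(0,0),.22,7.0); rel(s2w(-.102,0),.2,7)
E
```

```text
t 0.15 tcp [ 0.2689 -0.5639  0.2308] yaw -64.5 REL turn [ -0.    0.  -71.5] shift [-577.2 -578.4   11.4]
t 0.15 tcp [ 0.2689 -0.5639  0.2308] yaw -64.5 REL turn [ -0.    0.  -71.5] shift [-480.4 -546.1   31.3]
```

>>> jog_arm(
  targets="0 0 -71.5 -577 -578 11 85; 0 0 -71.5 -577 -578 11 85; 0 0 -71.5 -577 -578 11 85; 0 0 -71.5 -577 -578 11 85; 0 0 -71.5 -577 -578 11 85; 0 0 -71.5 -577 -578 11 85; 0 0 -71.5 -577 -578 11 85; 0 0 -71.5 -577 -578 11 85; 0 0 -71.5 -577 -578 11 85; 0 0 -71.5 -577 -578 11 85; 0 0 -71.5 -577 -578 11 85; 0 0 -71.5 -577 -578 11 85",
)

```text
t: 1.65
tcp_pos: [0.5202, 0.1447, 0.2213]
tcp_rot: [-3.135, -0.192, 0.0]
ft_force: [2.1, -0.8, 0.6]
width: 0.0847
```

>>> jog_arm(
  targets="0 0 0 28 -60 1 50; 0 0 0 28 -60 1 50; 0 0 0 28 -60 1 50; 0 0 0 28 -60 1 50",
)

```text
t: 2.15
tcp_pos: [0.5404, 0.2064, 0.2203]
tcp_rot: [-3.135, -0.19, 0.001]
ft_force: [-0.7, -0.0, 0.2]
width: 0.0498
```

Run:
```python
from h import *
d=snap('wrist','w1'); rel(s2w(-.102,0),.12,7)
d=snap('top','t1')
```

```text
wrist ['frame', 'K', 'T_tool_cam', 's', 'pose']
t 2.2 tcp [0.5405 0.2064 0.2204] yaw 6.9 REL turn [-0.   0.  -0.1] shift [  2.2 102.7 100.3]
top ['frame', 'K', 'pose', 's']
```

View pics/w1.png

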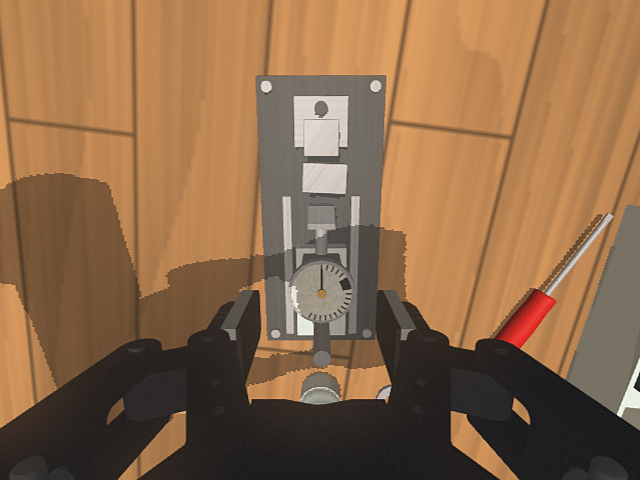

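Run:
```python
from h import *
crop('w1',250,70,395,260,3.1,'w1c')
crop('w1',280,85,360,165,7,'w1d')
```

```text
(no output)
```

View pics/w1c.png

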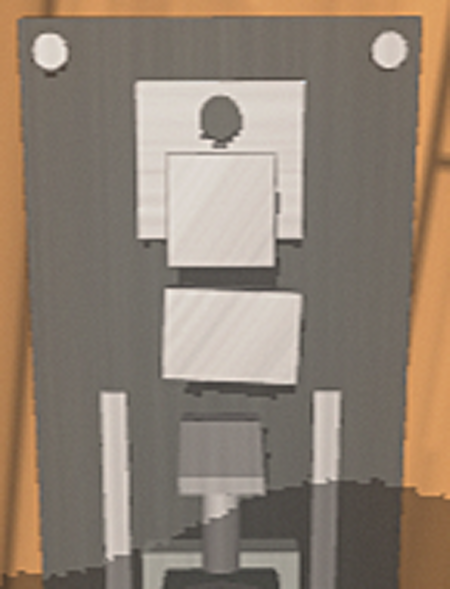

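View pics/w1d.png

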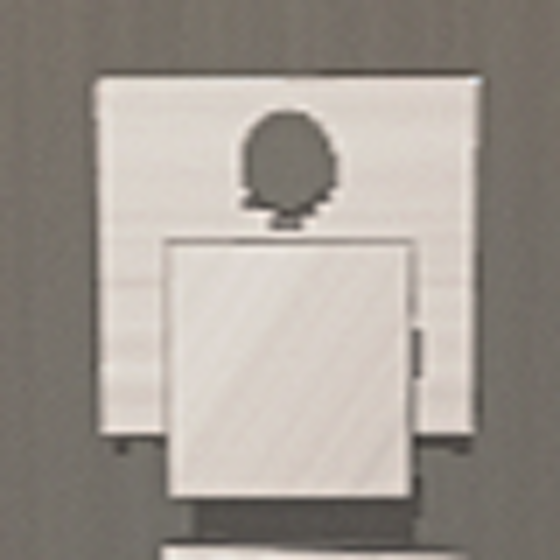

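Run:
```python
from h import *
f=lambda x,y:(250+x/3.1,70+y/3.1)
for n,p,z in [('st tl',f(20,17),.012),('st tr',f(421,16),.012),('st bl',(267.5,340),.012),('st br',(375.5,340),.012),('anv fl',f(168,266),.052),('anv fr',f(274,267),.052),('anv bl',f(168,154),.052),('m1',f(164,289),.074),('m2',f(302,294),.074),('m3',f(297,384),.074),('m4',f(162,378),.074),('dial',(321,293),.074),('post',(321.5,358),.098),('shoetopback',f(222,484),.062),('shoe front',f(222,421),.036)]:
    q=pt('w1',p,z); print(n,q.round(4),'stand',w2s(q).round(4))
```

```text
st tl [0.4681 0.3319 0.012 ] stand [0.1341 0.0586]
st tr [0.5854 0.3464 0.012 ] stand [ 0.1341 -0.0596]
st bl [0.5007 0.0647 0.012 ] stand [-0.1351  0.0588]
st br [0.6198 0.0794 0.012 ] stand [-0.1351 -0.0612]
anv fl [0.5209 0.267  0.052 ] stand [0.0632 0.0141]
anv fr [0.5499 0.2703 0.052 ] stand [ 0.0629 -0.0151]
anv bl [0.5176 0.296  0.052 ] stand [0.0924 0.0138]
m1 [0.5213 0.2614 0.074 ] stand [0.0576 0.0143]
m2 [0.5568 0.2644 0.074 ] stand [ 0.0563 -0.0213]
m3 [0.5588 0.2414 0.074 ] stand [ 0.0332 -0.0204]
m4 [0.5233 0.2387 0.074 ] stand [0.0348 0.0152]
dial [0.5494 0.1528 0.074 ] stand [-0.0537 -0.0002]
post [0.5557 0.1037 0.098 ] stand [-0.1031 -0.0006]
shoetopback [0.5429 0.21   0.062 ] stand [ 0.0039 -0.0008]
shoe front [0.5414 0.2239 0.036 ] stand [ 0.0179 -0.0009]
```

Run:
```python
from h import *
rel(s2w(-.1033,-.0006),.067,7)
```

```text
t 2.25 tcp [0.5406 0.2065 0.2205] yaw 6.9 REL turn [-0.   0.  -0.1] shift [  2.7 104.1 153.4]
```

>>> jog_arm(
  targets="0 0 0 2.7 52 20 45; 0 0 0 2.7 104 60 45; 0 0 0 2.7 104 100 45; 0 0 0 2.7 104 130 45; 0 0 0 2.7 104 153 45; 0 0 0 2.7 104 153 45; 0 0 0 2.7 104 153 45",
)

```text
t: 3.12
tcp_pos: [0.5562, 0.1033, 0.0684]
tcp_rot: [-3.135, -0.189, -0.001]
ft_force: [0.4, 0.7, 1.1]
width: 0.0449
```

Run:
```python
from h import *
rel(s2w(-.1033,-.0006),.067,7)
snap('wrist','w2')
```

```text
t 3.12 tcp [0.5562 0.1033 0.0684] yaw 6.9 REL turn [-0.  -0.  -0.1] shift [-0.3 -0.3  1.4]
wrist ['frame', 'K', 'T_tool_cam', 's', 'pose']
```

View pics/w2.png

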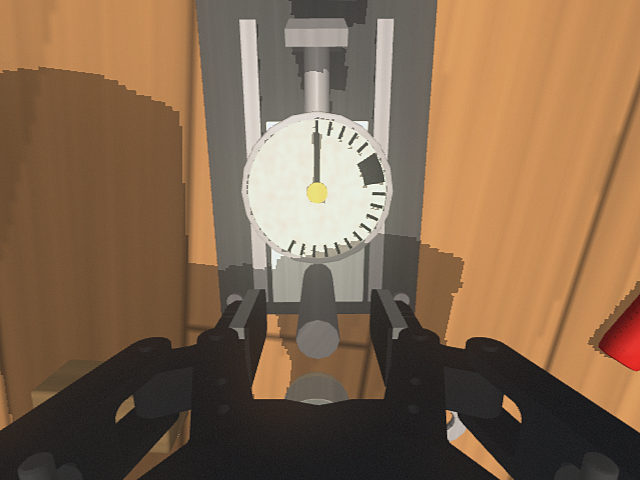

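The picture shows the post (317,338) midway between the pads. The needle points at 0 and the zero sector is at (372,168).

>>> jog_arm(
  targets="0 0 0 0 0 0 10; 0 0 0 0 0 0 10; 0 0 0 0 0 0 10; 0 0 0 0 0 0 10; 0 0 0 0 -4 0 10; 0 0 0 0 -8 0 10; 0 0 0 0 -12 0 10; 0 0 0 0 -15 0 10; 0 0 0 0 -17 0 10; 0 0 0 0 -19 0 10; 0 0 0 0 -21 0 10; 0 0 0 0 -21 0 10",
)

```text
t: 4.68
tcp_pos: [0.5535, 0.1232, 0.0696]
tcp_rot: [3.135, 0.19, 0.002]
ft_force: [-5.4, -12.6, 16.5]
width: 0.0144
```

Run:
```python
from h import *
rel(s2w(-.077,-.0006),.067,7)
snap('wrist','w3')
```

```text
t 4.67 tcp [0.5535 0.1232 0.0696] yaw 6.9 REL turn [ 0.1 -0.1 -0.1] shift [-0.2 -6.5  2.6]
wrist ['frame', 'K', 'T_tool_cam', 's', 'pose']
```

View pics/w3.png

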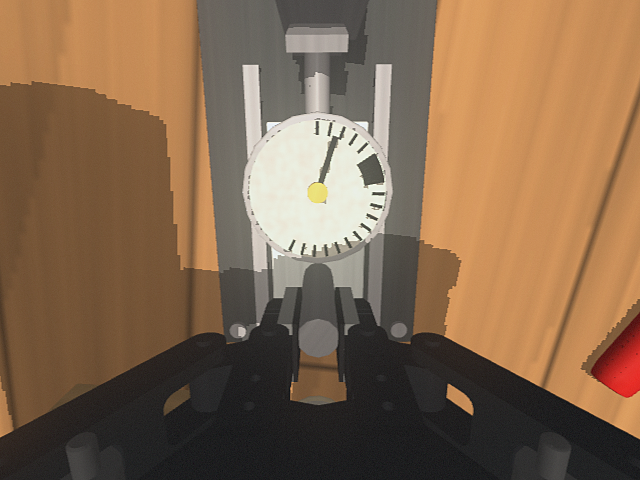

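>>> jog_arm(
  targets="0 0 0 0 -1 0 10; 0 0 0 0 -2 0 10; 0 0 0 0 -3 0 10; 0 0 0 0 -4 0 10; 0 0 0 0 -5 0 10; 0 0 0 0 -5 0 10",
)

```text
t: 5.48
tcp_pos: [0.553, 0.127, 0.0698]
tcp_rot: [3.133, 0.19, 0.002]
ft_force: [0.8, -13.8, -3.0]
width: 0.014
```

Run:
```python
from h import *
rel(s2w(-.077,-.0006),.067,7)
snap('wrist','w4')
crop('w4',220,0,420,280,2.1,'w4c')
```

```text
t 5.47 tcp [0.553  0.127  0.0698] yaw 6.9 REL turn [ 0.1 -0.1 -0.1] shift [-0.1 -2.7  2.8]
wrist ['frame', 'K', 'T_tool_cam', 's', 'pose']
```

View pics/w4c.png

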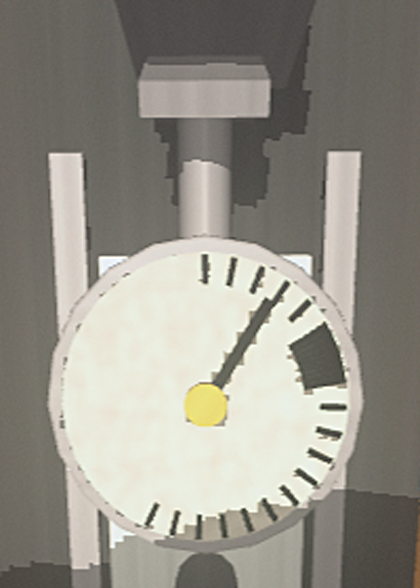

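>>> jog_arm(
  targets="0 0 0 0 -1 0 10; 0 0 0 0 -2 0 10; 0 0 0 0 -3 0 10; 0 0 0 0 -3.5 0 10; 0 0 0 0 -3.7 0 10; 0 0 0 0 -3.7 0 10",
)

```text
t: 6.28
tcp_pos: [0.5527, 0.1292, 0.0699]
tcp_rot: [3.131, 0.19, 0.002]
ft_force: [2.7, -15.0, -5.8]
width: 0.0143
```

Run:
```python
from h import *
rel(s2w(-.077,-.0006),.067,7)
snap('wrist','w5')
crop('w5',220,0,420,280,2.1,'w5c')
```

```text
t 6.28 tcp [0.5527 0.1292 0.0699] yaw 6.9 REL turn [ 0.3 -0.  -0.1] shift [-0.  -0.4  2.9]
wrist ['frame', 'K', 'T_tool_cam', 's', 'pose']
```

View pics/w5c.png

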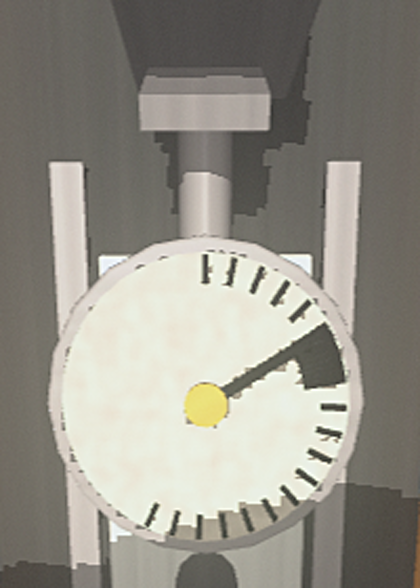

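>>> jog_arm(
  targets="0 0 0 0 -1 0 10; 0 0 0 0 -2 0 10; 0 0 0 0 -2.4 0 10; 0 0 0 0 -2.4 0 10",
)

```text
t: 6.82
tcp_pos: [0.5526, 0.1303, 0.0699]
tcp_rot: [3.129, 0.19, 0.002]
ft_force: [2.6, -15.9, -5.9]
width: 0.0144
```

Run:
```python
from h import *
rel(s2w(-.077,-.0006),.067,7)
snap('wrist','w6')
crop('w6',220,0,420,280,2.1,'w6c')
```

```text
t 6.83 tcp [0.5526 0.1303 0.0699] yaw 7.0 REL turn [ 0.4 -0.  -0. ] shift [-0.1  0.6  2.9]
wrist ['frame', 'K', 'T_tool_cam', 's', 'pose']
```

View pics/w6c.png

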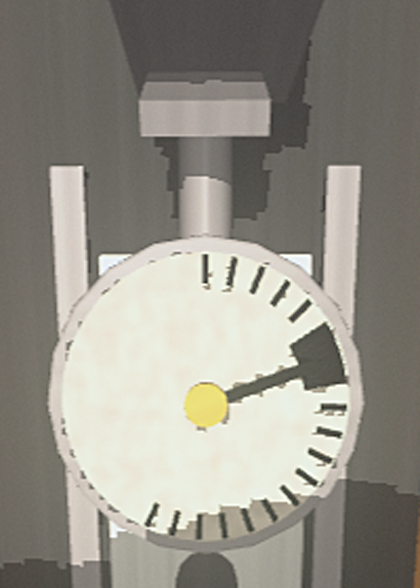

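>>> jog_arm(
  targets="0 0 0 0 0 0 10; 0 0 0 0 0 0 10; 0 0 0 0 0 0 40; 0 0 0 0 0 0 40; 0 0 0 0 0 0 40",
)

```text
t: 7.5
tcp_pos: [0.5527, 0.1304, 0.0701]
tcp_rot: [3.13, 0.191, 0.002]
ft_force: [-0.1, -0.1, -0.2]
width: 0.0398
```

>>> jog_arm(
  targets="0 0 0 0 0 -40 40; 0 0 0 0 0 -80 40; 0 0 0 0 -50 -120 40; 0 0 0 0 -90 -140 65; 0 0 0 0 -90 -140 65; 0 0 0 0 -90 -140 65",
)

```text
t: 8.25
tcp_pos: [0.5411, 0.2203, 0.2092]
tcp_rot: [3.129, 0.191, 0.002]
ft_force: [0.1, -0.7, 0.1]
width: 0.0648
```

Run:
```python
from h import *
snap('wrist','w7'); rel(s2w(.051,-.0035),.045,7)
crop('w7',250,70,395,320,2.4,'w7c')
```

```text
wrist ['frame', 'K', 'T_tool_cam', 's', 'pose']
t 8.3 tcp [0.5411 0.2199 0.2089] yaw 7.0 REL turn [ 0.4 -0.  -0. ] shift [  3.2 -38.1 163.6]
```

View pics/w7.png

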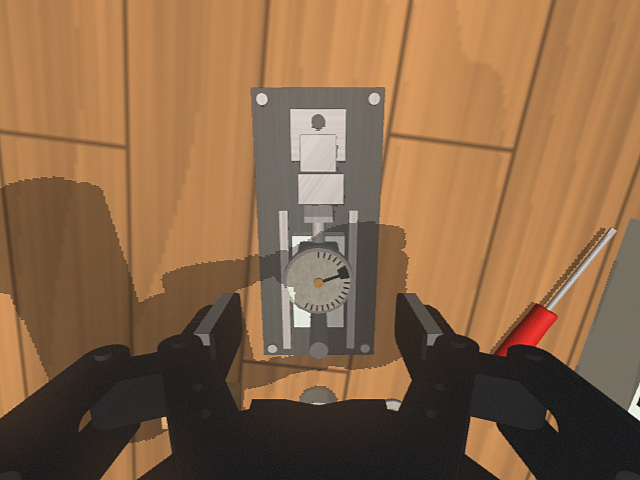

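View pics/w7c.png

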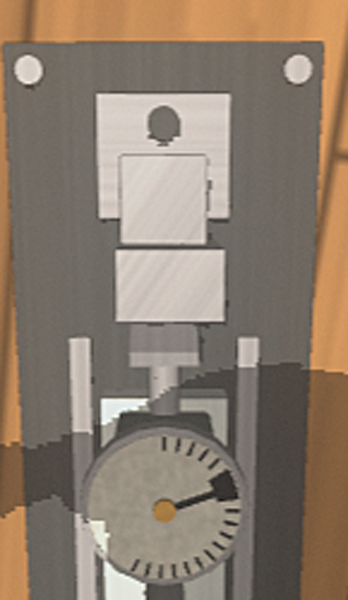

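Run:
```python
from h import *
P=[w2s(pt('w7',(250+x/2.4,70+y/2.4),.074)) for x,y in [(115,248),(223,250),(225,322),(117,320)]]
print(np.round(P,4)); c=np.mean(P,0); print(c)
rel(s2w(*c),.033,7)
rel(s2w(.051,c[1]),.033,7)
```

```text
[[ 0.063   0.0152]
 [ 0.0623 -0.0196]
 [ 0.0391 -0.0207]
 [ 0.0397  0.0149]]
[ 0.05102482 -0.00255188]
t 8.3 tcp [0.5411 0.2199 0.2089] yaw 7.0 REL turn [ 0.4 -0.  -0. ] shift [  2.3 -38.2 175.6]
t 8.3 tcp [0.5411 0.2199 0.2089] yaw 7.0 REL turn [ 0.4 -0.  -0. ] shift [  2.3 -38.2 175.6]
```

>>> jog_arm(
  targets="0.4 0 0 2.3 -38.2 50 65; 0.4 0 0 2.3 -38.2 100 65; 0.4 0 0 2.3 -38.2 130 65; 0.4 0 0 2.3 -38.2 155 65; 0.4 0 0 2.3 -38.2 172 65; 0.4 0 0 2.3 -38.2 175.6 65; 0.4 0 0 2.3 -38.2 175.6 65; 0.4 0 0 2.3 -38.2 175.6 65",
)

```text
t: 9.3
tcp_pos: [0.5395, 0.2571, 0.0339]
tcp_rot: [-3.135, -0.19, -0.002]
ft_force: [-0.4, 0.7, 0.1]
width: 0.0648
```

Run:
```python
from h import *
snap('wrist','w8'); rel(s2w(.051,-.0026),.033,7)
```

```text
wrist ['frame', 'K', 'T_tool_cam', 's', 'pose']
t 9.35 tcp [0.5394 0.2571 0.0339] yaw 7.0 REL turn [-0.  -0.1 -0. ] shift [-0.5  0.1  0.9]
```

View pics/w8.png

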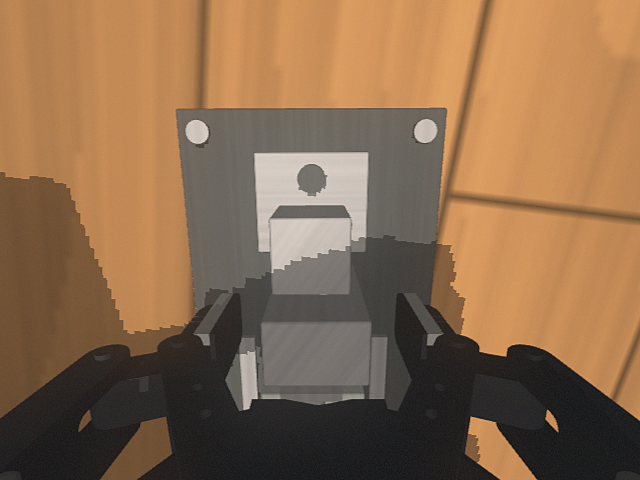

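The master's top spans columns 262–371 and is centred between the pads, so I close.

>>> jog_arm(
  targets="0 0 0 0 0 0 30; 0 0 0 0 0 0 30; 0 0 0 0 0 0 30; 0 0 0 0 0 0 30; 0 0 0 0 0 0 30",
)

```text
t: 9.98
tcp_pos: [0.5395, 0.2572, 0.0345]
tcp_rot: [-3.135, -0.191, -0.003]
ft_force: [-1.9, -1.3, 8.0]
width: 0.0353
```

>>> jog_arm(
  targets="0 0 0 0 0.5 -5 30; 0 0 0 0 0.7 -15 30; 0 0 0 0 0.7 -30 30; 0 0 0 0 0.7 -50 30; 0 0 0 0 0.7 -75 30; 0 0 0 0 0.7 -110 30; 0 0 0 0 0.7 -140 30; 0 0 0 0 0.7 -140 30",
)

```text
t: 10.98
tcp_pos: [0.5405, 0.2565, 0.1773]
tcp_rot: [-3.134, -0.191, -0.01]
ft_force: [0.3, -0.2, -4.1]
width: 0.0351
```

Run:
```python
from h import *
snap('wrist','w9'); 
# board frame
B=np.array([[.6179,-.0924],[.6113,-.3313],[.4829,-.327],[.4885,-.0885]]); c=B.mean(0); ex=B[1]-B[0]; print(c,np.degrees(np.arctan2(ex[1],ex[0])), np.degrees(np.arctan2(*(B[2]-B[3])[::-1])))
for y in (-.125,-.14,-.28): rel([.545,y],.175,7)
```

```text
wrist ['frame', 'K', 'T_tool_cam', 's', 'pose']
[ 0.55015 -0.2098 ] -91.58248632524356 -91.34506255988295
t 11.03 tcp [0.5397 0.2562 0.1755] yaw 7.0 REL turn [-0.  -0.2 -0. ] shift [-40.9 379.1   0. ]
t 11.03 tcp [0.5397 0.2562 0.1755] yaw 7.0 REL turn [-0.  -0.2 -0. ] shift [-42.7 394.    0. ]
t 11.03 tcp [0.5397 0.2562 0.1755] yaw 7.0 REL turn [-0.  -0.2 -0. ] shift [-5.970e+01  5.329e+02 -2.000e-01]
```

View pics/w9.png

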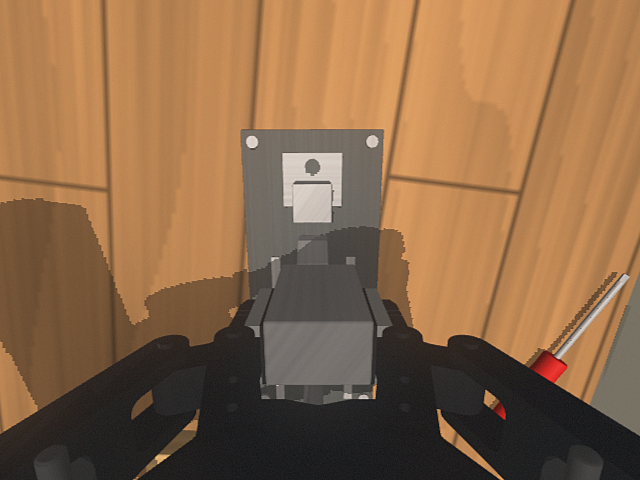

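Run:
```python
from h import *
rel([.56,-.13],.120,-1.5)
```

```text
t 11.03 tcp [0.5397 0.2562 0.1755] yaw 7.0 REL turn [-0.1 -0.2  8.5] shift [-26.8 385.9  55.1]
```

>>> jog_arm(
  targets="0 0 8.5 -27 386 0 30; 0 0 8.5 -27 386 0 30; 0 0 8.5 -27 386 0 30; 0 0 8.5 -27 386 0 30; 0 0 8.5 -27 386 0 30; 0 0 8.5 -27 386 0 30; 0 0 8.5 -27 386 0 30; 0 0 8.5 -27 386 55 30; 0 0 8.5 -27 386 55 30; 0 0 8.5 -27 386 55 30",
)

```text
t: 12.28
tcp_pos: [0.5599, -0.1297, 0.1206]
tcp_rot: [-3.14, 0.041, -0.005]
ft_force: [0.8, 0.8, -3.3]
width: 0.0352
```

Run:
```python
from h import *
snap('wrist','w10'); rel([.56,-.13],.0385,-1.5);print(robot.sense()['ft_force'])
snap('side','s10')
```

```text
wrist ['frame', 'K', 'T_tool_cam', 's', 'pose']
t 12.32 tcp [ 0.5604 -0.1298  0.1213] yaw -1.5 REL turn [-0.1 -0.3 -0. ] shift [-0.8  0.3 82.8]
[-0.11140953  0.82877097 -4.21450884]
side ['frame', 'K', 'pose', 's']
```

View pics/w10.png

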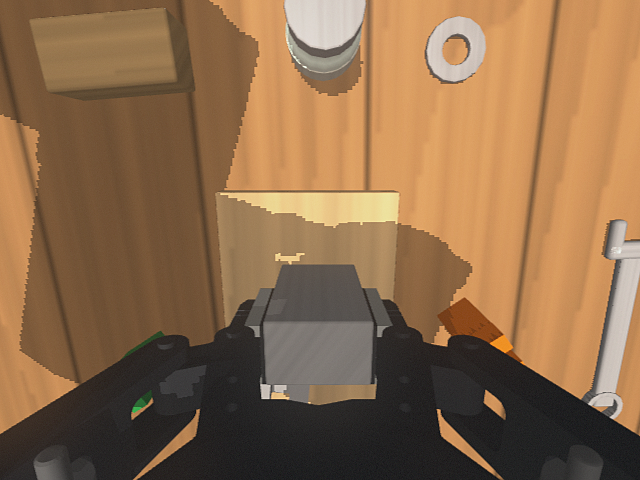

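View pics/s10.png

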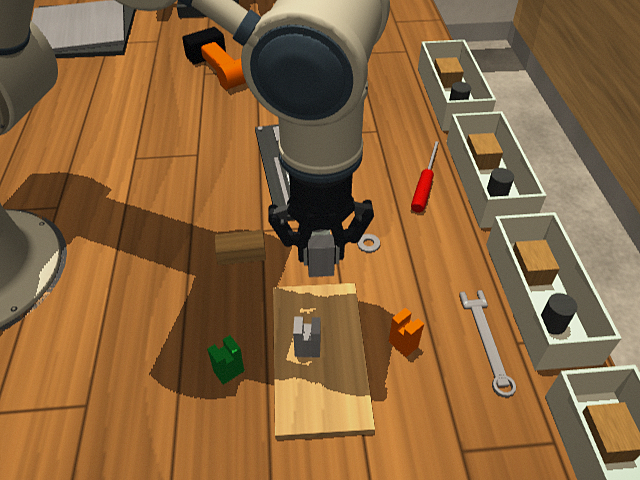

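>>> jog_arm(
  targets="0 0.2 0 0 0 40 30; 0 0.2 0 0 0 68 30; 0 0.2 0 0 0 78 30; 0 0.2 0 0 0 81 30; 0 0.2 0 0 0 82 30; 0 0.2 0 0 0 83 30; 0 0.2 0 0 0 83 30",
)

```text
t: 13.25
tcp_pos: [0.5613, -0.13, 0.039]
tcp_rot: [-3.141, 0.041, -0.015]
ft_force: [1.4, 0.7, -3.5]
width: 0.0358
```

>>> jog_arm(
  targets="0 0 0 0 0 0.7 30; 0 0 0 0 0 1.4 30; 0 0 0 0 0 1.8 30; 0 0 0 0 0 1.8 30",
)

```text
t: 13.75
tcp_pos: [0.5615, -0.13, 0.0376]
tcp_rot: [-3.141, 0.041, -0.016]
ft_force: [-2.1, 0.9, 5.4]
width: 0.0354
```

Run:
```python
from h import *
rel([.56,-.13],.0385,-1.5);print(robot.sense()['ft_force'])
```

```text
t 13.75 tcp [ 0.5615 -0.13    0.0376] yaw -1.5 REL turn [-0.  -0.6  0. ] shift [-1.5  0.  -0.9]
[-2.07467288  0.88010303  5.35454357]
```

>>> jog_arm(
  targets="0 0 0 0 0 0 60; 0 0 0 0 0 0 60; 0 0 0 0 0 0 60; 0 0 0 0 0 -15 60; 0 0 0 0 0 -50 60; 0 0 0 0 0 -100 60; 0 -0.6 -6 0 60 -150 60; 0 -0.6 -6 0 60 -150 60; 0 -0.6 -6 0 60 -150 60",
)

```text
t: 14.88
tcp_pos: [0.5583, -0.1905, 0.1882]
tcp_rot: [3.139, 0.119, 0.001]
ft_force: [-0.2, 0.0, -0.7]
width: 0.06
```

Run:
```python
from h import *
snap('wrist','w11'); rel([.5336,-.204],.2,-7.5)
snap('side','s11')
crop('s11',240,200,400,380,3.3,'s11c')
```

```text
wrist ['frame', 'K', 'T_tool_cam', 's', 'pose']
t 14.93 tcp [ 0.5579 -0.1895  0.1871] yaw 4.4 REL turn [-0.   0.1 11.9] shift [-25.3  12.6 -12.8]
side ['frame', 'K', 'pose', 's']
```

View pics/w11.png

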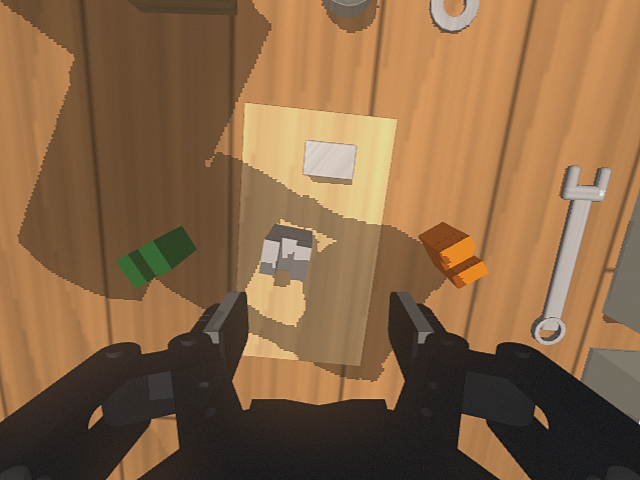

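View pics/s11c.png

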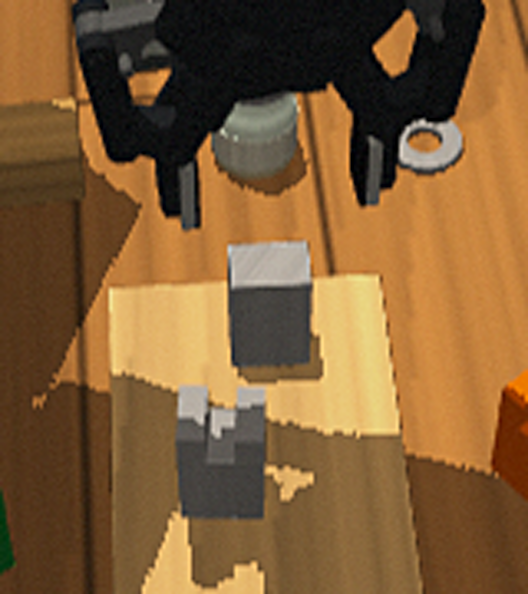

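The master stands upright on the board, and the spacer is at (287,253) in the wrist view. Next I measure the spacer.

Run:
```python
from h import *
crop('w11',240,200,340,300,6,'w11c')
```

View pics/w11c.png

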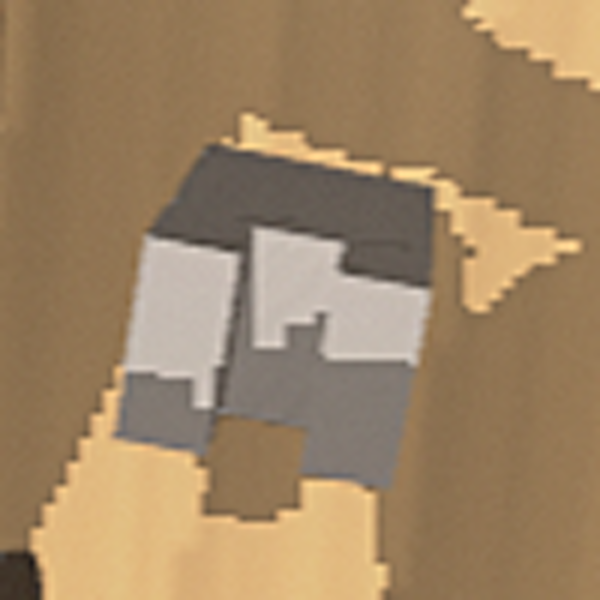

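Top-face corners in the crop: (148,234), (431,288), (391,488), (114,437).

Run:
```python
from h import *
P=np.array([pt('w11',(240+x/6,200+y/6),.077)[:2] for x,y in [(148,234),(431,288),(391,488),(114,437)]])
print(P.round(4)); c=P.mean(0); v=P[1]+P[2]-P[0]-P[3]; u=P[0]+P[1]-P[2]-P[3]
a=np.degrees(np.arctan2(v[1],v[0])); print(c,a,np.degrees(np.arctan2(u[1],u[0])),np.linalg.norm(v)/2,np.linalg.norm(u)/2)
rel(c,.0385,a)
```

```text
[[ 0.5187 -0.1906]
 [ 0.5541 -0.1949]
 [ 0.5509 -0.2217]
 [ 0.5154 -0.2175]]
[ 0.53479732 -0.20616739] -6.769513301016033 83.04263917065347 0.03573062278804179 0.027027582407031996
t 14.97 tcp [ 0.5576 -0.189   0.1866] yaw 4.5 REL turn [-0.1  0.1 11.2] shift [-23.8  15.5 148.1]
```

>>> jog_arm(
  targets="0 0 11.2 -23.8 15.5 30 60; 0 0 11.2 -23.8 15.5 70 60; 0 0 11.2 -23.8 15.5 105 60; 0 0 11.2 -23.8 15.5 130 60; 0 0 11.2 -23.8 15.5 144 60; 0 0 11.2 -23.8 15.5 148 60; 0 0 11.2 -23.8 15.5 148 60; 0 0 11.2 -23.8 15.5 148 60",
)

```text
t: 15.98
tcp_pos: [0.5353, -0.2063, 0.0394]
tcp_rot: [-3.136, 0.185, 0.001]
ft_force: [0.4, 0.2, -0.5]
width: 0.06
```

Run:
```python
from h import *
rel([.5348,-.2062],.0385,-6.8); snap('wrist','w12')
```

```text
t 15.97 tcp [ 0.5353 -0.2063  0.0394] yaw -6.7 REL turn [-0.   0.1  0.1] shift [-0.5 -0.   0.9]
wrist ['frame', 'K', 'T_tool_cam', 's', 'pose']
```

View pics/w12.png

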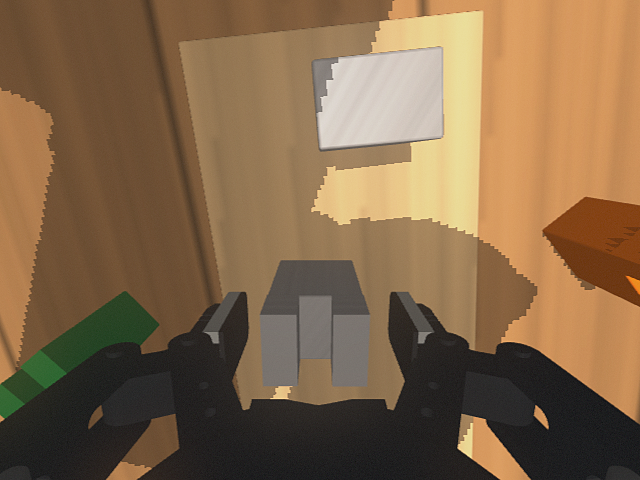

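The spacer is square and centred between the pads (top face columns 260–370). I grip it and lift.

>>> jog_arm(
  targets="0 0 0 0 0 0 30; 0 0 0 0 0 0 30; 0 0 0 0 0 0 30; 0 0 0 0 0 0 30; 0 0 0 0 0 0 30; 0 0 0 0 0 -10 30; 0 0 0 0 0 -40 30; 0 0 0 0 0 -90 30; 0 0 0 0 0 -135 30; 0 0 0 0 0 -135 30",
)

```text
t: 17.27
tcp_pos: [0.5369, -0.2071, 0.1781]
tcp_rot: [3.134, -0.185, 0.008]
ft_force: [-0.4, -0.5, -3.2]
width: 0.0353
```

Run:
```python
from h import *
s=robot.sense();print(s['width'],s['ft_force'])
rel(s2w(.0485,-.001),.165,7); snap('wrist','w13')
```

```text
0.03531672850076897 [-0.37520368 -0.45447419 -3.16878173]
t 17.27 tcp [ 0.5369 -0.2071  0.1781] yaw -6.7 REL turn [  0.1  -0.3 -13.7] shift [ -53.5 -458.3   12. ]
wrist ['frame', 'K', 'T_tool_cam', 's', 'pose']
```

View pics/w13.png

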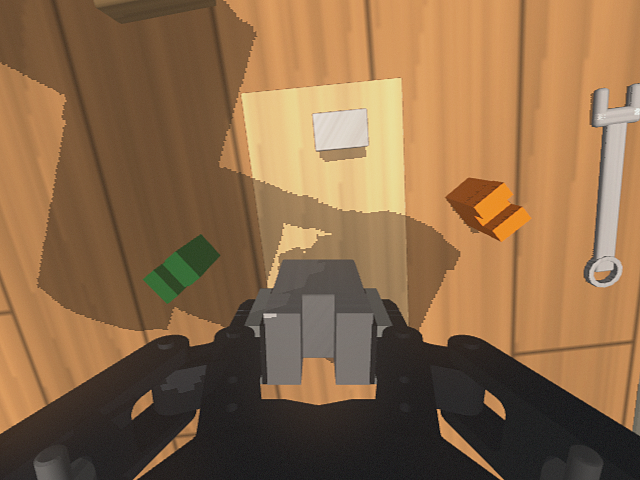

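>>> jog_arm(
  targets="0 0 -13.7 -53 -458 0 30; 0 0 -13.7 -53 -458 0 30; 0 0 -13.7 -53 -458 0 30; 0 0 -13.7 -53 -458 0 30; 0 0 -13.7 -53 -458 0 30; 0 0 -13.7 -53 -458 0 30; 0 0 -13.7 -53 -458 0 30; 0 0 -13.7 -53 -458 0 30; 0 0 -13.7 -53 -458 0 30; 0 0 -13.7 -53 -458 0 30; 0 0 -13.7 -53 -458 0 30; 0 0 -13.7 -53 -458 0 30",
)

```text
t: 18.82
tcp_pos: [0.5371, 0.2536, 0.1754]
tcp_rot: [3.135, 0.189, 0.002]
ft_force: [-0.2, -0.6, -4.2]
width: 0.0351
```

Run:
```python
from h import *
rel(s2w(.0485,-.001),.11,7); snap('wrist','w14'); snap('top','t14'); snap('side','s14')
crop('w14',230,100,390,400,2,'w14c')
```

```text
t 18.82 tcp [0.5371 0.2536 0.1754] yaw 6.9 REL turn [ 0.1 -0.1 -0.1] shift [ 0.6 -0.6 65.4]
wrist ['frame', 'K', 'T_tool_cam', 's', 'pose']
top ['frame', 'K', 'pose', 's']
side ['frame', 'K', 'pose', 's']
```

View pics/w14.png

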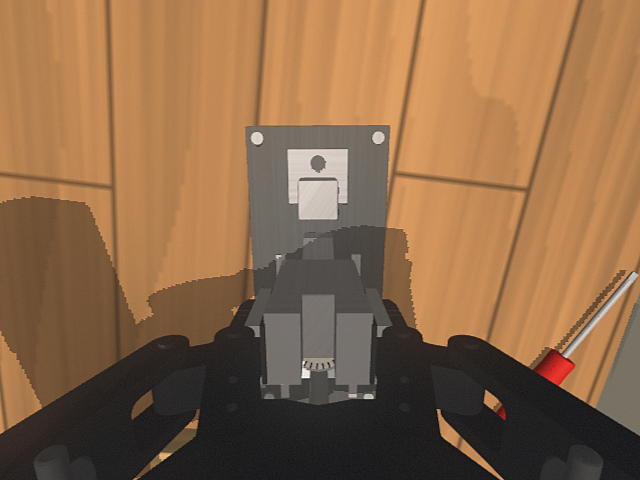

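Run:
```python
from h import *
crop('w14',240,170,400,330,4.5,'w14c')
```

```text
(no output)
```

View pics/w14c.png

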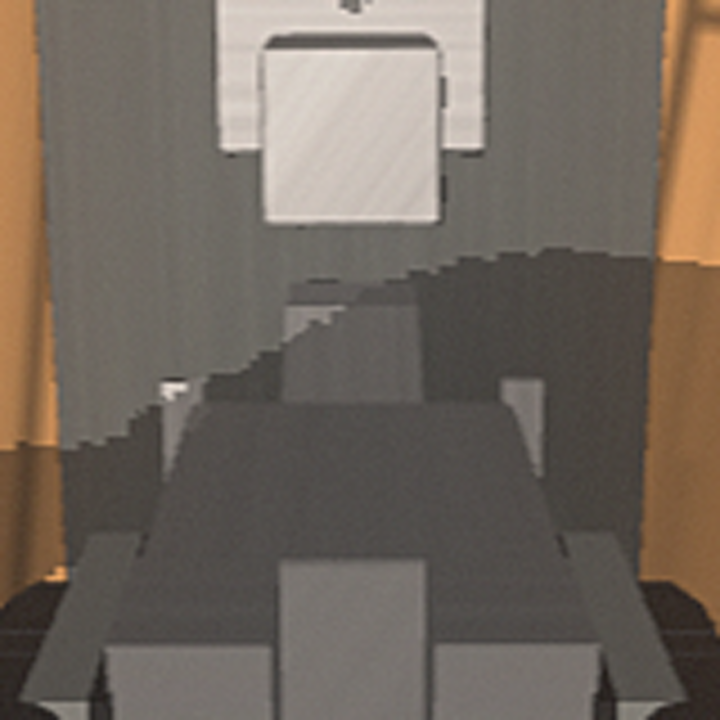

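Run:
```python
from h import *
f=lambda x,y:(240+x/4.5,170+y/4.5)
z=.1754
for n,p,h in [('anv L',f(264,222),.052),('anv R',f(440,221),.052),('shoe edge L',f(288,304),.036),('shoe edge R',f(421,303),.036),('sp bot L',f(197,404),z-.0240),('sp bot R',f(510,404),z-.0240),('sp top L',f(104,645),z+.038),('sp top R',f(600,645),z+.038)]:
  print(n,w2s(pt('w14',p,h)).round(4))
print('tcp',w2s([.5371,.2536]))
```

```text
anv L [0.0633 0.0143]
anv R [ 0.0635 -0.0156]
shoe edge L [0.0452 0.0111]
shoe edge R [ 0.0453 -0.0133]
sp bot L [0.0614 0.0164]
sp bot R [ 0.0613 -0.018 ]
sp top L [0.0622 0.0172]
sp top R [ 0.0622 -0.0185]
tcp [ 0.04791548 -0.00034198]
```

>>> jog_arm(
  targets="0 0 0 0.3 -0.3 40 30; 0 0 0 0.3 -0.3 70 30; 0 0 0 0.3 -0.3 80 30; 0 0 0 0.3 -0.3 80 30; 0 0 0 0.3 -0.3 80 30",
)

```text
t: 19.6
tcp_pos: [0.5382, 0.2546, 0.0967]
tcp_rot: [3.135, 0.19, 0.005]
ft_force: [-0.4, -0.9, -3.0]
width: 0.0357
```

Run:
```python
from h import *
rel(s2w(.0483,-.0007),.0364,7); snap('wrist','w15'); s=robot.sense(); print(s['ft_force'],w2s(s['tcp_pos']))
crop('w15',220,120,400,400,2.1,'w15c')
```

```text
t 19.6 tcp [0.5382 0.2546 0.0967] yaw 6.9 REL turn [ 0.  -0.2 -0.1] shift [-1.1  0.4 60.3]
wrist ['frame', 'K', 'T_tool_cam', 's', 'pose']
[ 0.57791096  0.21463045 -4.11408833] [ 0.04875615 -0.00158426]
```

View pics/w15c.png

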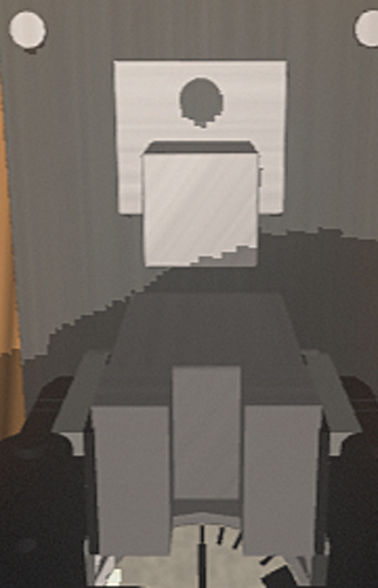

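>>> jog_arm(
  targets="0 0 -0.1 -0.8 0.5 8 30; 0 0 -0.1 -0.8 0.5 14 30; 0 0 -0.1 -0.8 0.5 20 30; 0 0 -0.1 -0.8 0.5 26 30; 0 0 -0.1 -0.8 0.5 30 30; 0 0 -0.1 -0.8 0.5 30 30",
)

```text
t: 20.4
tcp_pos: [0.5376, 0.2542, 0.0663]
tcp_rot: [3.136, 0.192, 0.005]
ft_force: [1.3, 5.8, -3.9]
width: 0.0356
```

Run:
```python
from h import *
rel(s2w(.0483,-.0007),.0364,7); snap('wrist','w16'); s=robot.sense(); print(s['ft_force'],w2s(s['tcp_pos']))
crop('w16',220,120,400,420,2,'w16c')
```

```text
t 20.4 tcp [0.5376 0.2542 0.0663] yaw 7.0 REL turn [ 0.  -0.2  0. ] shift [-0.4  0.2 29.9]
wrist ['frame', 'K', 'T_tool_cam', 's', 'pose']
[-0.11471027  4.86739729 -4.10284368] [ 0.04845483 -0.00094087]
```

View pics/w16c.png

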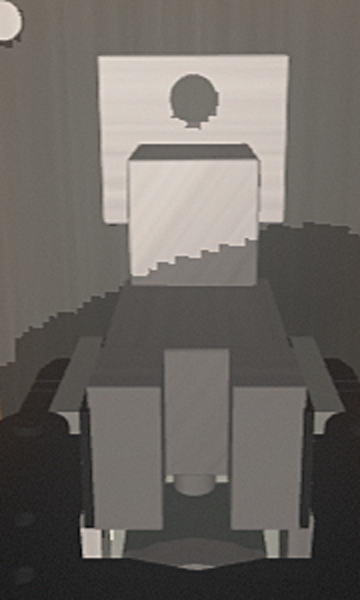

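>>> jog_arm(
  targets="0 0 0 -0.2 0.4 6 30; 0 0 0 -0.2 0.4 12 30; 0 0 0 -0.2 0.4 18 30; 0 0 0 -0.2 0.4 23 30; 0 0 0 -0.2 0.4 27 30; 0 0 0 -0.2 0.4 28.5 30; 0 0 0 -0.2 0.4 28.5 30",
)

```text
t: 21.32
tcp_pos: [0.5375, 0.2541, 0.0374]
tcp_rot: [-3.136, -0.192, -0.005]
ft_force: [-0.5, 6.4, -4.5]
width: 0.0357
```

Run:
```python
from h import *
rel(s2w(.0483,-.0007),.0364,7); s=robot.sense(); print(s['ft_force'],w2s(s['tcp_pos']))
```

```text
t 21.32 tcp [0.5375 0.2541 0.0374] yaw 7.0 REL turn [ 0.  -0.2  0. ] shift [-0.1  0.1  1. ]
[-0.45309235  6.42848141 -4.4611199 ] [ 0.04839634 -0.0007569 ]
```

>>> jog_arm(
  targets="0 0 0 0 0.1 0.7 30; 0 0 0 0 0.1 1.2 30; 0 0 0 0 0.1 1.6 30; 0 0 0 0 0.1 1.6 30",
)

```text
t: 21.82
tcp_pos: [0.5375, 0.2543, 0.037]
tcp_rot: [-3.135, -0.193, -0.006]
ft_force: [-6.3, 2.7, 25.3]
width: 0.0353
```

>>> jog_arm(
  targets="0 0 0 0 0 -0.2 30; 0 0 0 0 0 -0.2 30; 0 0 0 0 0 -0.2 42; 0 0 0 0 0 -0.2 55; 0 0 0 0 0 -0.2 60; 0 0 0 0 0 -0.2 60; 0 0 0 0 0 -0.2 60",
)

```text
t: 22.7
tcp_pos: [0.5375, 0.2543, 0.0372]
tcp_rot: [-3.135, -0.193, -0.006]
ft_force: [0.1, -0.0, 0.2]
width: 0.0599
```

Run:
```python
from h import *
snap('wrist','w17'); s=robot.sense(); print(s['ft_force'],w2s(s['tcp_pos']),s['width'])
```

```text
wrist ['frame', 'K', 'T_tool_cam', 's', 'pose']
[ 0.31524945 -0.9943303  -0.23342236] [ 0.04854492 -0.00081024] 0.05983280148491385
```

View pics/w17.png

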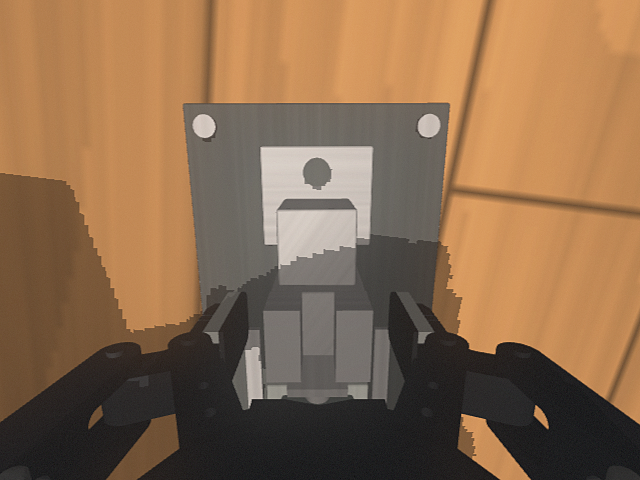

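Both sides are clear, so I lift straight up and back to inspect.

>>> jog_arm(
  targets="0 0 0 0 0 -20 60; 0 0 0 0 0 -60 60; 0 0 0 0 0 -110 60; 0 0 0 0 20 -160 60; 0 0 0 0 40 -175 60; 0 0 0 0 40 -175 60; 0 0 0 0 40 -175 60",
)

```text
t: 23.62
tcp_pos: [0.5411, 0.2144, 0.2109]
tcp_rot: [-3.135, -0.192, -0.003]
ft_force: [0.7, 0.5, -0.2]
width: 0.0603
```

Run:
```python
from h import *
snap('wrist','w18'); snap('side','s18'); crop('w18',250,70,395,320,2.4,'w18c')
crop('s18',200,100,400,300,3,'s18c')
```

```text
wrist ['frame', 'K', 'T_tool_cam', 's', 'pose']
side ['frame', 'K', 'pose', 's']
```

View pics/w18c.png

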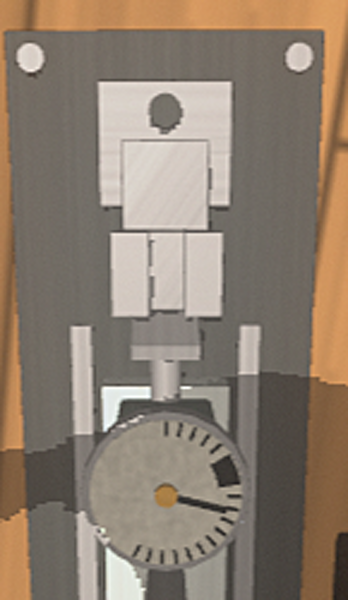

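View pics/s18.png

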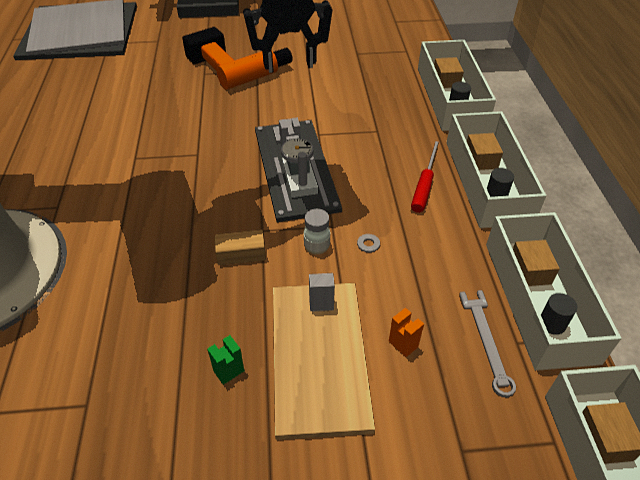

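Run:
```python
from h import *
P=[w2s(pt('w18',(250+x/2.4,70+y/2.4),.074)) for x,y in [(111,233),(221,233),(223,317),(113,318)]]
print(np.round(P,4)); print(robot.close_job())
```

```text
[[ 0.0627  0.0171]
 [ 0.0627 -0.0184]
 [ 0.0355 -0.0196]
 [ 0.0352  0.0169]]
the job is handed in; nothing more can be done
None
```

I zeroed the comparator on the master, stood the master on the board, seated the spacer against the anvil and handed the job in at about 23.7 s of the 72 s. The hand-in reports no verdict.

- **Zeroing:** I slid the indicator by its post until the needle read about 1.25 rad. It still read that after I let go, and the master looked square against the anvil.
- **Master:** It stands upright on the plywood board and is released.
- **Spacer:** Its top-face corners measured square to the stand. Its front face came out at 62.7 mm along the stand, against 63 mm measured for the anvil face. The needle read about 1.84 rad, where 1.8 is wanted.
- **Forces:** I had no direct reading of the block-on-anvil force. Lowering the spacer past the shoe gave about 6 N sideways at the wrist. Setting it on the base plate peaked at about 25 N vertically.
- **Bystanders:** In the last side view the jar, washer and offcut look to be where they started.

No check failed or disagreed.

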